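# Lay out the irrigation parts on their outline cards

## Robot

A 6-joint arm with a two-finger parallel gripper is mounted at the origin on the work surface. World frame = base frame: x ahead of the robot, y to its left, z up, the work surface at z = 0. Lengths are in m, angles in rad, forces in N, time in s.
With the tool pointing down it reaches from about 0.425 to 0.95 m from the base axis. Payload 3.5 kg.
Tool frame: the origin (TCP) lies midway between the tips of the shut fingers; the grasp point (between the pads) lies ctrl.hold_point_z behind it (ctrl.hold_point_z is the distance from the TCP to the grasp point, in m); z points along the fingers, x is the direction in which the jaws open and shut, and the axes are right-handed (so a half turn about z gives the same grasp; the last joint's range is limited). The gripper opens to 85 mm and grips with 20 to 120 N. Pads are 22 mm wide; open, the fingers measure 114 mm over their backs; the gripper's body (76 mm by 85 mm) begins 54 mm behind the grasp point. The pads swing forward as they close: fully open they stand 13 mm farther back than shut.
Start: joints at [-1.329, 0.286, 1.577, -0, 1.279, -0.15], TCP at [0.258, -0.624, 0.231] pointing down, gripper open.
Joint ranges: [-2.77, 2.77], [-0.9, 2.22], [0.21, 2.48], [-1.53, 4.67], [0.24, 2.81], [-2.84, 2.84]. Speed limits (rad/s): [2.79, 2.79, 3.14, 3.14, 3.14, 3.14].

## Interface

Orientations are given as a unit quaternion [x, y, z, w].
In Python, from plant import ctrl gives the robot as it stands.
- The arm moves only by the tool step_arm, never from a script. Its arguments are lists of equal length, an entry for each row: "gripper": the gripper's target within -1 to 1 (shut at 1, half-way at 0, fully open at -1); "linear": the shift along the tool's x, y, z in m, a list of three; "delta_rot": the turn, a rotation vector about the tool's x, y, z in degrees, a list of three. A call has 1 to 20 rows; each row is the pose to reach, as a shift and turn from the pose commanded when the call began, along the tool's axes at that moment; what a row does not reach only later rows make up. A row lasts 1/8 s, in which the tool goes at most 62.5 mm and 10.7 degrees, less where a joint would pass 70% of its speed; a pose out of reach is approached as far as the arm can. A call with a gripper value outside its range is refused whole. The fingers move at their own pace and stop on an object; "grip_force" is the grip in N (left out, the last holds). Time passes only in rows, so rows that repeat a pose let the fingers close. It gives the time, the measured TCP pose, the force and the opening at its end, in the units of the state.
- ctrl.get_state(): the state, without advancing time (a new reading comes with each control period).
- ctrl.read_camera(name): name is "side" or "top" or "wrist"; returns a dict with "frame" (400x640x3 uint8, red, green, blue), "fx", "fy", "cx", "cy" (pixels), "view" (4x4, takes a point from world to camera coordinates). Camera axes: x right, y down, z forward; pixel columns grow to the right and rows downward; lengths in m; the calibration is good to about 2 mm. The wrist camera is an equidistant fisheye: a pixel r from the principal point sees the ray r / f radians off the axis. A picture is of the moment at which its call begins. There is no depth.
- ctrl.sign_off(): hands the job in, once; it reports no verdict.
The state is a dict: "time": time; "qpos": joint angles; "dq": joint speeds; "joint_efforts": joint torques, N m; "eef_pos": TCP position; "tcp_rot": TCP orientation; "contact_force": force on the tool from outside, world axes, zero at the start; "wrist_torque": the same for the moment, N m; "opening": opening from 0.0 (shut) to 1.0 (fully open).
Only numpy, scipy, OpenCV 4.12 (cv2) and the standard library are available. Lean on these libraries where they do the work, as an engineer would, in place of code of your own. Each camera call takes 0.05 s, during which the arm holds its last target. There are 200 camera calls.

## Task

Get the irrigation training bench ready for the class: set each of the four parts (grey ball valve with the red handle, black solenoid valve with the orange coil, black sprinkler head, blue timer box) upright on the yellow card that bears its own dark outline, centred and lined up so that it covers the outline; either way round will do. Leave the brass pressure gauge and the grey pipe cap, which lie among them, where they are.

Things in the scene. Friction and masses are not known exactly. Their poses are not given: they have to be found in the camera images.
- ball_valve_center (a point): Grey pipe ball valve on a flat foot, 110 mm long (x) x 48 (y) x 76 high, 0.22 kg. Point: its centre, 38 mm above its underside; x along the pipe, z up. Over the pipe's middle a rigid red handle bar along x, 70 x 14 x 20 high, its middle 28 mm above this point: grip it across y (pipe top 46 mm above underside). Same after a half turn.
- solenoid_valve_center (a point): Black solenoid valve, 0.32 kg: round body 74 mm across, 42 high, a pipe stub each side along x (120 mm overall); upright on top an orange coil 32 mm in diameter, 44 to 92 mm above the underside. Point: centre, 46 mm above the underside, on the coil's axis; z up. Grip the coil, its middle 22 mm above this point. Same after a half turn.
- sprinkler_center (a point): Black sprinkler head standing upright, round, 44 mm in diameter and 96 high, 0.2 kg; ribbed cap 50 mm in diameter on the top 18 mm, foot 48 mm in diameter on the lowest 10 mm, yellow disc on top. Point: its centre, 48 mm above its underside; z up along its axis. Its yaw does not matter.
- timer_center (a point): Blue rectangular timer box lying flat, 72 (x) x 46 (y) x 34 mm high, 0.15 kg, with a green window and a white dial on top. Point: its centre, 17 mm above its underside; x along its long side, z up. Same after a half turn.
- card_ball_valve_top (a point): Fixed board lying on the table, 130 (x) x 90 (y) x 5 mm thick, yellow with a white edge, any yaw. Point: centre of its top face and of the outline; z up. Dark silhouette: a 110 mm bar along x, 40 wide with wider (48) ends: the ball valve's place, its pipe along x.
- card_solenoid_valve_top (a point): Fixed board lying on the table, 130 (x) x 90 (y) x 5 mm thick, yellow with a white edge, any yaw. Point: centre of its top face and of the outline; z up. Dark silhouette: a disc 74 mm in diameter with a stub on either side along x, 120 mm overall: the solenoid valve's place.
- card_sprinkler_top (a point): Fixed board lying on the table, 130 (x) x 90 (y) x 5 mm thick, yellow with a white edge, any yaw. Point: centre of its top face and of the outline; z up. Dark silhouette: a plain disc 50 mm in diameter: the sprinkler head's place.
- card_timer_top (a point): Fixed board lying on the table, 130 (x) x 90 (y) x 5 mm thick, yellow with a white edge, any yaw. Point: centre of its top face and of the outline; z up. Dark silhouette: a rectangle 72 (x) x 46 (y) mm: the timer box's place, long side along x.
- gauge_center (a point): Bystander to leave alone: brass pressure gauge lying face up, 62 mm in diameter, 28 high, with a 17 mm brass stub at its side towards its x. Loose. This point is its centre, 14 mm above the table.
- pipe_cap_center (a point): Bystander to leave alone: grey round plastic pipe cap, 50 mm in diameter (54 at the rim), 38 high. Loose. This point is its centre, 19 mm above the table.
There are look-alikes about, which are no part of the job. What is shaped like the part that bears card_sprinkler_top but purple or turquoise is not meant. Leave any pink look-alike of the part that bears ball_valve_center alone.

How it is judged:
By the outcome, as a careful person would: the job done as asked, in the order asked, and still so for the second after the job is handed in, with the robot touching nothing.
It also fails if it takes over 104 s, if anything falls off the work surface, if the arm or the gripper's body presses on something with over 40 N, if the wrist force passes 120 N, or if a joint passes its speed limit or range.

## Working session

There is one attempt and no reset: what is moved stays moved. The work goes in short steps, Python scripts to look and compute and a tool call to move; the robot and the scene stay as the last step left them, time stands still between calls to the robot, and variables do not carry over. Pictures are saved under pics/ and viewed, on a budget of 14 in all, crops included, one or two more only if the job needs it, and the job is handed in when it is done.

Besides the shell and the picture viewer there is one more tool, called after "Emit:" in YAML: its name, and indented under it one key for each argument. step_arm: Moves the arm, as the interface text tells. Its arguments: {"type":"object","properties":{"gripper":{"type":"array"},"linear":{"type":"array"},"delta_rot":{"type":"array"},"grip_force":{"type":"number"}},"required":["gripper","linear","delta_rot"]}

```bash
ls; mkdir -p pics
python3 - <<'E'
from plant import ctrl
import cv2,numpy as np
print(ctrl.get_state(), ctrl.hold_point_z)
for n in("top","side"):
    r=ctrl.read_camera(n);cv2.imwrite(f"pics/{n}0.png",r["frame"][:,:,::-1])
    np.savez(f"{n}0.npz",**r);print(n,r["fx"],r["fy"],r["cx"],r["cy"],np.round(r["view"],4).tolist())
E
```

```text
pics
{'time': 0.0, 'qpos': array([-1.32899982e+00,  2.87201919e-01,  1.57817413e+00,  2.13541832e-06,
        1.27861816e+00, -1.49991366e-01]), 'dq': array([-0.00056822, -0.00022337, -0.00096991,  0.00010364, -0.00147773,
       -0.00112138]), 'joint_efforts': array([-1.66836140e-03, -4.05985272e+01, -2.92629218e+01, -2.22213066e-04,
        5.75344136e-03,  8.64989914e-06]), 'eef_pos': array([ 0.25761624, -0.62319155,  0.22992457]), 'tcp_rot': array([ 8.31215636e-01, -5.55948851e-01, -8.86456408e-04, -8.09977946e-04]), 'contact_force': array([-0.09559889,  0.13263237,  0.4038923 ]), 'wrist_torque': array([ 0.0067958 , -0.03687798,  0.03641508]), 'opening': 0.9991046202232167} 0.0187
top 465.1942606506937 465.1942606506937 318.4521889378877 198.1716695624811 [[0.0024, -0.9999, 0.0163, -0.043], [-0.9951, -0.004, -0.0986, 0.4635], [0.0987, -0.016, -0.995, 1.3239], [0.0, 0.0, 0.0, 1.0]]
side 421.67986968388243 421.67986968388243 320.96704008839026 193.60904968875585 [[-0.6806, -0.7326, -0.0055, 0.3058], [-0.5681, 0.5324, -0.6276, 0.3092], [0.4627, -0.424, -0.7786, 0.868], [0.0, 0.0, 0.0, 1.0]]
```

View pics/top0.png

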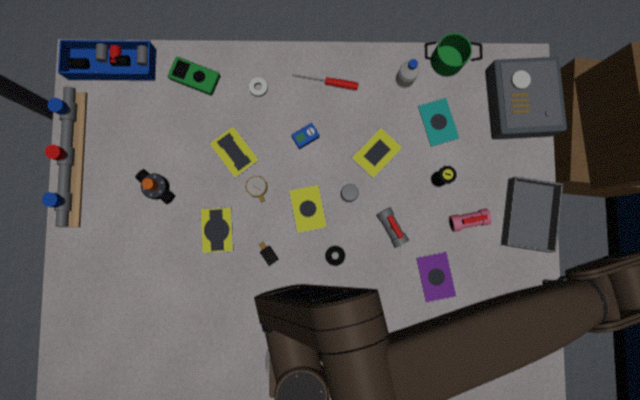

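View pics/side0.png

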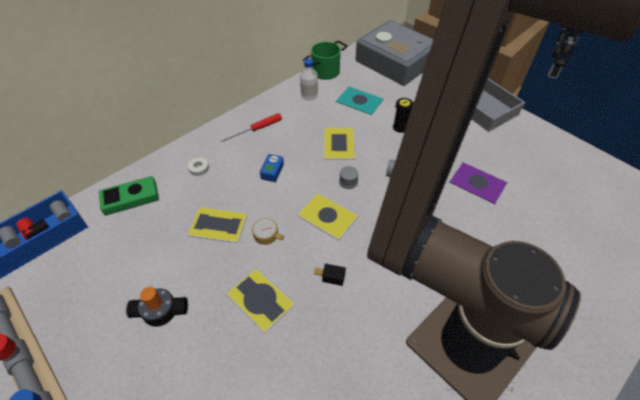

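The top view shows the parts and their look-alikes:
- **Ball valve:** the red-handled grey one at (392,226) is wanted. The pink one at (470,219) is the look-alike.
- **Solenoid:** (153,185). The valves on the rack at the left are fixtures.
- **Sprinkler:** the black one at (444,176). The black connector at (268,254) and the ring at (335,256) are not it.
- **Timer:** the blue box at (305,135). The green box at (193,75) is not it.
- **Cards:** ball valve (234,152), solenoid (217,230), sprinkler (308,208) and timer (377,152). The turquoise one at (438,121) and the purple one at (436,277) are decoys.

```bash
cat > h.py <<'E'
import numpy as np,cv2
def ray_hit(r,uv,z):
    """world points at height z seen at pixels uv (pinhole)"""
    uv=np.atleast_2d(uv).astype(float);V=np.array(r["view"]);R,t=V[:3,:3],V[:3,3]
    d=np.c_[(uv[:,0]-r["cx"])/r["fx"],(uv[:,1]-r["cy"])/r["fy"],np.ones(len(uv))]@R
    c=-R.T@t
    return c+d*((z-c[2])/d[:,2])[:,None]
def rect(P):
    """centre, size, yaw (deg) of long side from world points"""
    (c,s,_)=q=cv2.minAreaRect((P[:,:2]*1000).astype(np.float32))
    b=cv2.boxPoints(q);e=[b[1]-b[0],b[2]-b[1]];e=max(e,key=np.linalg.norm)
    return np.round(c,1),np.round(sorted(s),1),round(float(np.degrees(np.arctan2(e[1],e[0]))%180),1)
def blob(r,lo,hi,box,z):
    """HSV blob in pixel box (u0,v0,u1,v1), largest component -> world points"""
    u0,v0,u1,v1=box;h=cv2.cvtColor(np.array(r["frame"]),cv2.COLOR_RGB2HSV)[v0:v1,u0:u1]
    m=cv2.inRange(h,np.array(lo),np.array(hi))
    n,l,s,_=cv2.connectedComponentsWithStats(m)
    ys,xs=np.nonzero(l==1+s[1:,4].argmax())
    return ray_hit(r,np.c_[xs+u0,ys+v0],z)
E
python3 - <<'E'
import numpy as np,cv2
from h import *
r=dict(np.load("top0.npz"))
Y=((22,120,60),(38,255,255))
for n,b in dict(ball=(205,120,262,182),sol=(195,200,240,260),spr=(285,180,332,236),tim=(348,122,405,180)).items():
    print("card",n,*rect(blob(r,*Y,b,.005)))
for n,lo,hi,b,z in [("timer",(100,120,40),(130,255,255),(285,118,325,152),.034),
  ("handle",(0,150,60),(8,255,255),(375,205,412,248),.076),("pink",(150,60,60),(179,255,255),(440,200,500,240),.07),
  ("coil",(5,150,60),(18,255,255),(135,165,180,205),.092),("sprdisc",(22,100,60),(38,255,255),(425,160,465,190),.096),
  ("gauge",(12,60,40),(30,255,255),(240,172,275,205),.02)]:
    print(n,*rect(blob(r,lo,hi,b,z)))
f=r["frame"]
c=[cv2.resize(f[v-28:v+28,u-35:u+35],(390,300),interpolation=cv2.INTER_CUBIC) for u,v in[(392,226),(153,185),(444,176),(305,135)]]
cv2.imwrite("pics/crop1.png",np.vstack([np.hstack(c[:2]),np.hstack(c[2:])])[:,:,::-1])
print(ray_hit(r,[[349,192],[256,187],[153,185],[470,219]],.03).round(3).tolist())
E
```

```text
card ball [603.4 209.6] [ 83.5 123.8] 37.4
card sol [374.7 224.8] [ 24.3 122.9] 3.7
card spr [435.7  -9.8] [ 84.2 123.4] 11.7
card tim [ 603.5 -214.3] [ 84.5 123.8] 136.4
timer [646.5  -2. ] [46.  70.5] 121.7
handle [ 379.5 -251.5] [17.4 66.6] 29.3
pink [ 401.  -467.4] [ 43.7 112.5] 102.1
coil [495.3 428.1] [30.  30.8] 2.1
sprdisc [ 525.  -397.1] [27.9 30.8] 90.3
gauge [491.5 139.9] [58.  73.3] 0.8
[[0.481, -0.13, 0.03], [0.495, 0.139, 0.03], [0.499, 0.434, 0.03], [0.404, -0.479, 0.03]]
```

View pics/crop1.png

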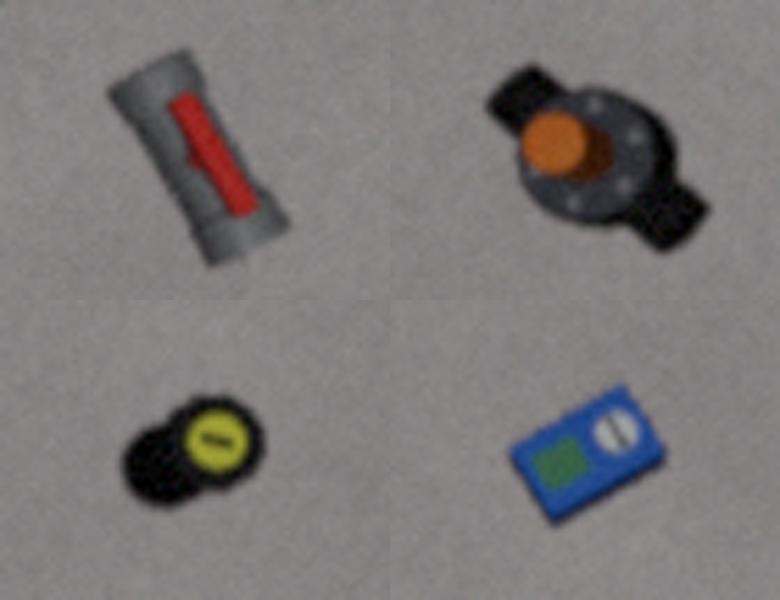

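The crops confirm all four parts by colour and shape: grey valve with red handle, black valve with orange coil, black sprinkler with yellow top, blue box. Next I'll write a move planner and a rectifier for the wrist view.

```bash
cat >> h.py <<'E'
from scipy.spatial.transform import Rotation as Ro
def plan(s,x,y,z,yaw):
    """tool-frame shift (mm) and turn (deg) from state s to TCP x,y,z (mm), pointing down, jaw axis at yaw deg (mod 180)"""
    R=Ro.from_quat(s["tcp_rot"]);p=s["eef_pos"]*1000
    T=[Ro.from_euler("z",a,degrees=True)*Ro.from_euler("x",180,degrees=True) for a in(yaw,yaw+180)]
    D=min(((R.inv()*t).as_rotvec(degrees=True) for t in T),key=np.linalg.norm)
    return np.round(R.inv().apply(np.array([x,y,z])-p),1).tolist(),np.round(D,1).tolist()
def ortho(r,x,y,h,half=120,sc=2):
    """metric top-down view of plane z=h (mm), centred x,y; up=+x, left=+y; sc px/mm. wrist fisheye"""
    n=2*half*sc;j,i=np.meshgrid(np.arange(n),np.arange(n))
    P=np.stack([x-(i-n/2)/sc,y-(j-n/2)/sc,np.full((n,n),h,float)],-1)/1000
    V=np.array(r["view"]);c=P@V[:3,:3].T+V[:3,3]
    q=np.hypot(c[...,0],c[...,1]);k=np.arctan2(q,c[...,2])/np.maximum(q,1e-9)
    return cv2.remap(np.array(r["frame"]),(r["cx"]+r["fx"]*k*c[...,0]).astype(np.float32),(r["cy"]+r["fy"]*k*c[...,1]).astype(np.float32),cv2.INTER_LINEAR)
def oblob(r,lo,hi,x,y,h,half=120,sc=2,hull=False):
    """largest HSV blob in ortho view -> rect(centre mm,size mm,yaw), area mm2"""
    o=cv2.cvtColor(ortho(r,x,y,h,half,sc),cv2.COLOR_RGB2HSV);m=cv2.inRange(o,np.array(lo),np.array(hi))
    if hull: m=cv2.morphologyEx(m,cv2.MORPH_OPEN,np.ones((3,3)));ys,xs=np.nonzero(m)
    else:
        n,l,s,_=cv2.connectedComponentsWithStats(m);ys,xs=np.nonzero(l==1+s[1:,4].argmax())
    n=2*half*sc
    W=np.c_[x-(ys-n/2)/sc,y-(xs-n/2)/sc]
    return *rect(W/1000),(W.mean(0)).round(1)
E
python3 - <<'E'
from h import *
from plant import ctrl
r=dict(np.load("top0.npz"))
h=cv2.cvtColor(r["frame"],cv2.COLOR_RGB2HSV)[200:260,195:240];m=cv2.inRange(h,(22,120,60),(38,255,255))
ys,xs=np.nonzero(m);print("solcard",rect(ray_hit(r,np.c_[xs+195,ys+200],.005)))
h=cv2.cvtColor(r["frame"],cv2.COLOR_RGB2HSV)[160:212,130:182];m=cv2.inRange(h,(0,0,0),(180,255,55))
ys,xs=np.nonzero(m);print("solbody",rect(ray_hit(r,np.c_[xs+130,ys+160],.025)))
s=ctrl.get_state();print(plan(s,380,-251,200,-60.7))
E
```

```text
solcard (array([372.9, 255.1]), array([ 85. , 123.4]), 3.7)
solbody (array([496.6, 430.8]), array([ 67.8, 126.7]), 63.8)
([-297.3, -255.2, 30.8], [-0.0, 0.1, -6.8])
```

Emit:
step_arm:
  gripper: [-1,-1,-1,-1,-1,-1,-1,-1,-1,-1]
  linear:
    - [-0.297,-0.255,0.031]
    - [-0.297,-0.255,0.031]
    - [-0.297,-0.255,0.031]
    - [-0.297,-0.255,0.031]
    - [-0.297,-0.255,0.031]
    - [-0.297,-0.255,0.031]
    - [-0.297,-0.255,0.031]
    - [-0.297,-0.255,0.031]
    - [-0.297,-0.255,0.031]
    - [-0.297,-0.255,0.031]
  delta_rot:
    - [0,0,-6.8]
    - [0,0,-6.8]
    - [0,0,-6.8]
    - [0,0,-6.8]
    - [0,0,-6.8]
    - [0,0,-6.8]
    - [0,0,-6.8]
    - [0,0,-6.8]
    - [0,0,-6.8]
    - [0,0,-6.8]

```text
time: 1.35
eef_pos: [0.3798, -0.2534, 0.2005]
tcp_rot: [0.862, -0.507, 0.0, 0.0]
contact_force: [-0.4, 0.5, -0.5]
opening: 0.999
```

Run:
```python
from h import *
from plant import ctrl
r=ctrl.read_camera("wrist");s=ctrl.get_state();np.savez("w1.npz",**r)
print(s["eef_pos"],s["contact_force"],r["fx"],r["cx"],r["cy"]);V=r["view"];print("cam",(-V[:3,:3].T@V[:3,3]).round(3))
print(oblob(r,(0,150,40),(8,255,255),380,-251,76))
cv2.imwrite("pics/w1.png",np.hstack([cv2.resize(r["frame"],(480,300)),cv2.resize(ortho(r,380,-251,46),(300,300))])[:,:,::-1])
```

```text
[ 0.3797841  -0.25327863  0.20042911] [-0.6047839  -0.89431217 -1.1768513 ] 309.70691628693146 319.66704726417 202.48024822470137
cam [ 0.446 -0.216  0.344]
(array([ 382.3, -253. ]), array([15.5, 69.3]), 26.9, array([ 382.3, -253.2]))
```

View pics/w1.png

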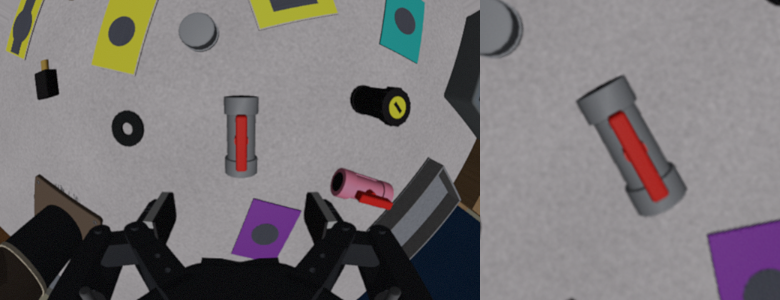

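The fisheye view, with its rectified inset, shows the red-handled valve clear of its neighbours at (240,135) and the pink one at (362,187). The gauge isn't in view. Descending and gripping.

Emit:
step_arm:
  gripper: [-1,-1,-1,-1,-1,1,1,1,1,1,1,1]
  linear:
    - [0,-0.002,0.06]
    - [0,-0.002,0.11]
    - [0,-0.002,0.14]
    - [0,-0.002,0.149]
    - [0,-0.002,0.149]
    - [0,-0.002,0.149]
    - [0,-0.002,0.149]
    - [0,-0.002,0.149]
    - [0,-0.002,0.149]
    - [0,-0.002,0.149]
    - [0,-0.002,0.149]
    - [0,-0.002,0.149]
  delta_rot:
    - [0,0,1.8]
    - [0,0,1.8]
    - [0,0,1.8]
    - [0,0,1.8]
    - [0,0,1.8]
    - [0,0,1.8]
    - [0,0,1.8]
    - [0,0,1.8]
    - [0,0,1.8]
    - [0,0,1.8]
    - [0,0,1.8]
    - [0,0,1.8]
  grip_force: 50

```text
time: 2.9
eef_pos: [0.3824, -0.2517, 0.052]
tcp_rot: [0.855, -0.519, 0.001, 0.0]
contact_force: [-0.0, -1.7, 4.3]
opening: 0.176
```

Run:
```python
from h import *
from plant import ctrl
s=ctrl.get_state();print(s["eef_pos"],s["opening"],s["contact_force"]);R=Ro.from_quat(s["tcp_rot"])
s2=dict(s);s2["eef_pos"]=s["eef_pos"]+[0,0,.12]
# valve centre found at 381.8,-252.7 ; keep grasp offset when turning
jy=np.degrees(np.arctan2(*R.as_matrix()[[1,0],0]));print("jaw",jy)
r=ctrl.read_camera("wrist");print(oblob(r,(0,150,40),(8,255,255),380,-251,76,60))
print(plan(s,560,160,172,jy+37.4-27.3))
```

```text
[ 0.38242682 -0.25174363  0.05202399] 0.17575353531326413 [-0.03286634 -1.66759078  4.34669675]
jaw -62.54039626716469
(array([ 382.7, -250.4]), array([14.7, 73. ]), 27.5, array([ 382.5, -250.5]))
([-283.2, -347.5, -120.4], [-0.0, -0.1, -10.1])
```

Emit:
step_arm:
  gripper: [1,1,1,1,1,1,1,1,1,1,1,1,1,1]
  linear:
    - [0,0,-0.03]
    - [0,0,-0.08]
    - [0,0,-0.12]
    - [-0.283,-0.348,-0.12]
    - [-0.283,-0.348,-0.12]
    - [-0.283,-0.348,-0.12]
    - [-0.283,-0.348,-0.12]
    - [-0.283,-0.348,-0.12]
    - [-0.283,-0.348,-0.12]
    - [-0.283,-0.348,-0.12]
    - [-0.283,-0.348,-0.12]
    - [-0.283,-0.348,-0.12]
    - [-0.283,-0.348,-0.12]
    - [-0.283,-0.348,-0.12]
  delta_rot:
    - [0,0,0]
    - [0,0,0]
    - [0,0,0]
    - [0,0,-10.1]
    - [0,0,-10.1]
    - [0,0,-10.1]
    - [0,0,-10.1]
    - [0,0,-10.1]
    - [0,0,-10.1]
    - [0,0,-10.1]
    - [0,0,-10.1]
    - [0,0,-10.1]
    - [0,0,-10.1]
    - [0,0,-10.1]

```text
time: 4.7
eef_pos: [0.5596, 0.1592, 0.171]
tcp_rot: [0.897, -0.443, -0.0, 0.0]
contact_force: [0.5, -0.1, -3.2]
opening: 0.172
```

Run:
```python
from h import *
from plant import ctrl
s=ctrl.get_state();print(s["eef_pos"],s["opening"],s["contact_force"]);R=Ro.from_quat(s["tcp_rot"])
jy=np.degrees(np.arctan2(*R.as_matrix()[[1,0],0]));print("jaw",jy)
r=ctrl.read_camera("wrist");np.savez("w2.npz",**r)
print("card",oblob(r,(20,110,40),(40,255,255),603,210,5,90,hull=True))
e=s["eef_pos"]*1000
print("handle",oblob(r,(0,150,40),(8,255,255),e[0],e[1],76+120,60))
cv2.imwrite("pics/w2.png",np.hstack([cv2.resize(r["frame"],(480,300)),cv2.resize(ortho(r,603,210,5,90),(300,300))])[:,:,::-1])
```

```text
[0.55963744 0.15918481 0.17103281] 0.17201552062993952 [ 0.46557518 -0.06177831 -3.18974943]
jaw -52.564977141691585
card (array([604.1, 209.7]), array([ 85.4, 125.4]), 37.7, array([612.9, 220.4]))
handle (array([560.3, 160.8]), array([14.6, 71.9]), 38.7, array([560.2, 161. ]))
```

View pics/w2.png

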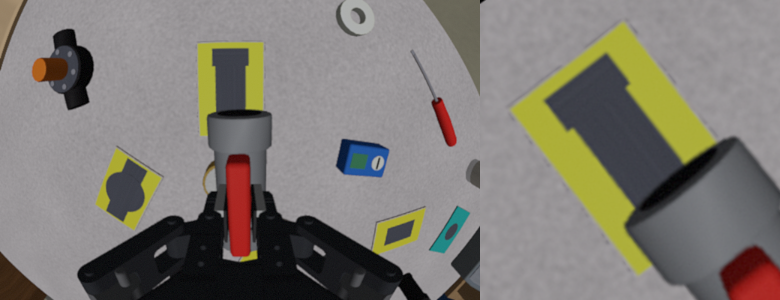

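The view shows the valve held upright over its card. The card's yellow face centres at (604,210) mm with yaw 37.7°. Placing it.

Emit:
step_arm:
  gripper: [1,1,1,1,1,1,1,1,-1,-1,-1,-1,-1,-1]
  linear:
    - [-0.013,-0.0655,0]
    - [-0.013,-0.0655,0]
    - [-0.013,-0.0655,0.05]
    - [-0.013,-0.0655,0.09]
    - [-0.013,-0.0655,0.105]
    - [-0.013,-0.0655,0.112]
    - [-0.013,-0.0655,0.114]
    - [-0.013,-0.0655,0.114]
    - [-0.013,-0.0655,0.114]
    - [-0.013,-0.0655,0.114]
    - [-0.013,-0.0655,0.114]
    - [-0.013,-0.0655,0.08]
    - [-0.013,-0.0655,0.02]
    - [-0.013,-0.0655,-0.04]
  delta_rot:
    - [0,0,-0.2]
    - [0,0,-0.2]
    - [0,0,-0.2]
    - [0,0,-0.2]
    - [0,0,-0.2]
    - [0,0,-0.2]
    - [0,0,-0.2]
    - [0,0,-0.2]
    - [0,0,-0.2]
    - [0,0,-0.2]
    - [0,0,-0.2]
    - [0,0,-0.2]
    - [0,0,-0.2]
    - [0,0,-0.2]

```text
time: 6.5
eef_pos: [0.6038, 0.2107, 0.2127]
tcp_rot: [0.898, -0.44, -0.0, 0.0]
contact_force: [0.0, -0.3, 0.2]
opening: 1.002
```

Run:
```python
from h import *
from plant import ctrl
s=ctrl.get_state();print(s["eef_pos"],s["opening"],s["contact_force"])
r=ctrl.read_camera("wrist");np.savez("w3.npz",**r)
print("handle",oblob(r,(0,150,40),(8,255,255),604,210,81,60))
print("card",oblob(r,(20,110,40),(40,255,255),603,210,5,90,hull=True))
print("timer",oblob(r,(100,120,40),(130,255,255),646,-2,34,60))
cv2.imwrite("pics/w3.png",np.hstack([cv2.resize(r["frame"],(480,300)),cv2.resize(ortho(r,603,210,5,90),(300,300))])[:,:,::-1])
print("hover timer",plan(s,646-40,-2,190,31.7))
print("hover timer",plan(s,646-40,-2,190,31.7-90))
```

```text
[0.60383593 0.21073451 0.21274551] 1.0015181897319476 [ 0.00966159 -0.27002299  0.1939169 ]
handle (array([605.9, 210. ]), array([15.6, 69.6]), 37.9, array([605.9, 209.9]))
card (array([579.6, 191. ]), array([ 85.3, 186.8]), 37.6, array([601.1, 208.6]))
timer (array([649.8,   8.2]), array([53.4, 83.9]), 121.1, array([650.2,  11.3]))
hover timer ([169.5, 128.5, 22.8], [0.0, 0.0, -84.0])
hover timer ([169.5, 128.5, 22.8], [0.0, 0.0, 6.0])
```

View pics/w3.png

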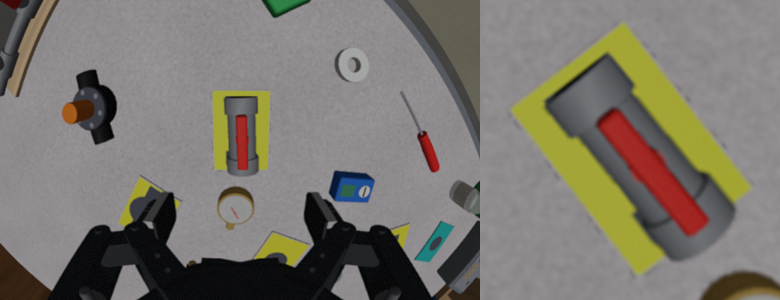

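The valve stands upright on its card. Its handle centre is about 1.8 mm from the card centre and the yaw agrees within 0.3°. The gauge at (236,207) is undisturbed. The timer is next.

Emit:
step_arm:
  gripper: [-1,-1,-1,-1,-1,-1,-1,-1,-1,-1]
  linear:
    - [0.194,0.097,0.022]
    - [0.194,0.097,0.022]
    - [0.194,0.097,0.022]
    - [0.194,0.097,0.022]
    - [0.194,0.097,0.022]
    - [0.194,0.097,0.022]
    - [0.194,0.097,0.022]
    - [0.194,0.097,0.022]
    - [0.194,0.097,0.022]
    - [0.194,0.097,0.022]
  delta_rot:
    - [0,0,-84]
    - [0,0,-84]
    - [0,0,-84]
    - [0,0,-84]
    - [0,0,-84]
    - [0,0,-84]
    - [0,0,-84]
    - [0,0,-84]
    - [0,0,-84]
    - [0,0,-84]

```text
time: 7.8
eef_pos: [0.6463, -0.0019, 0.1893]
tcp_rot: [0.962, 0.272, 0.0, 0.0]
contact_force: [0.6, 0.1, 0.5]
opening: 1.0
```

Run:
```python
from h import *
from plant import ctrl
r=ctrl.read_camera("wrist");s=ctrl.get_state();np.savez("w4.npz",**r)
print(s["eef_pos"],s["qpos"].round(2))
print("timer",oblob(r,(100,120,20),(130,255,255),646,-2,34,60))
o=ortho(r,646,-2,34,60,3);cv2.imwrite("pics/w4.png",np.hstack([cv2.resize(r["frame"],(416,260)),cv2.resize(o,(360,260))])[:,:,::-1])
h=cv2.cvtColor(o,cv2.COLOR_RGB2HSV);m=cv2.inRange(h,(100,120,20),(130,255,255))
print(np.percentile(h[...,2][m>0],[5,25,50,75,95]))
for t in (80,100,120,140): print(t,oblob(r,(100,120,t),(130,255,255),646,-2,34,60))
```

```text
[ 0.64625934 -0.00197625  0.18933847] [-0.16  0.26  1.69 -0.    1.19 -0.71]
timer (array([6.482e+02, 1.000e-01]), array([44.3, 73.3]), 121.6, array([6.479e+02, 4.000e-01]))
[ 92. 139. 145. 146. 149.]
80 (array([648.8,  -0.9]), array([44.3, 70.9]), 121.6, array([648.7,  -0.9]))
100 (array([649. ,  -1.2]), array([44.3, 70.2]), 121.6, array([649. ,  -1.4]))
120 (array([649.1,  -1.6]), array([44.1, 69.4]), 121.5, array([649.1,  -2. ]))
140 (array([648.9,  -1.6]), array([41.1, 67. ]), 121.4, array([649.4,  -2.6]))
```

View pics/w4.png

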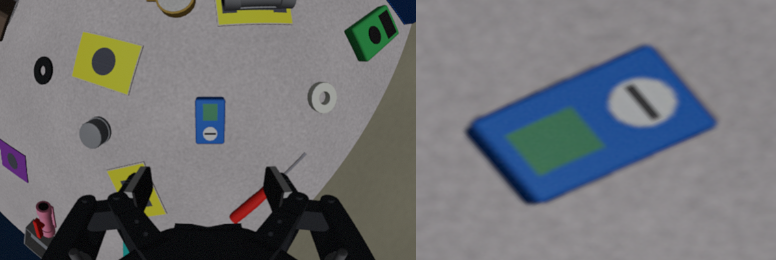

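The close view shows the blue timer at (210,120), upright, with the screwdriver well clear. Gripping it.

Emit:
step_arm:
  gripper: [-1,-1,-1,-1,-1,-1,1,1,1,1,1,1]
  linear:
    - [0.002,0,0.06]
    - [0.002,0,0.12]
    - [0.002,0,0.165]
    - [0.002,0,0.18]
    - [0.002,0,0.185]
    - [0.002,0,0.185]
    - [0.002,0,0.185]
    - [0.002,0,0.185]
    - [0.002,0,0.185]
    - [0.002,0,0.185]
    - [0.002,0,0.185]
    - [0.002,0,0.185]
  delta_rot:
    - [0,0,0]
    - [0,0,0]
    - [0,0,0]
    - [0,0,0]
    - [0,0,0]
    - [0,0,0]
    - [0,0,0]
    - [0,0,0]
    - [0,0,0]
    - [0,0,0]
    - [0,0,0]
    - [0,0,0]
  grip_force: 40

```text
time: 9.35
eef_pos: [0.649, -0.0011, 0.0059]
tcp_rot: [0.962, 0.274, 0.001, 0.0]
contact_force: [-0.5, 0.1, 6.4]
opening: 0.53
```

Run:
```python
from h import *
from plant import ctrl
r=ctrl.read_camera("wrist");s=ctrl.get_state()
print(s["eef_pos"],s["opening"],s["contact_force"]);R=Ro.from_quat(s["tcp_rot"])
jy=np.degrees(np.arctan2(*R.as_matrix()[[1,0],0]));print("jaw",jy)
for t in (80,120):print("timer",oblob(r,(100,120,t),(130,255,255),646,-2,34,60))
print(plan(s,603.5,-214.3,90,46.4))
```

```text
[ 0.64904502 -0.00108374  0.00588901] 0.5304347451554009 [-1.58094083  0.41538049  4.56440309]
jaw 31.744243163172616
timer (array([648.5,  -1.3]), array([44.9, 71.1]), 121.6, array([ 6.478e+02, -2.000e-01]))
timer (array([648.5,  -1.6]), array([43.9, 69.4]), 121.8, array([647.9,  -0.8]))
([-150.8, 157.5, -84.1], [0.1, -0.1, -14.7])
```

Emit:
step_arm:
  gripper: [1,1,1,1,1,1,1,1,1,1,1]
  linear:
    - [0,0,-0.04]
    - [0,0,-0.1]
    - [-0.143,0.186,-0.144]
    - [-0.143,0.186,-0.144]
    - [-0.143,0.186,-0.144]
    - [-0.143,0.186,-0.144]
    - [-0.143,0.186,-0.144]
    - [-0.143,0.186,-0.144]
    - [-0.143,0.186,-0.144]
    - [-0.143,0.186,-0.144]
    - [-0.143,0.186,-0.144]
  delta_rot:
    - [0,0,0]
    - [0,0,0]
    - [0,0,-14.7]
    - [0,0,-14.7]
    - [0,0,-14.7]
    - [0,0,-14.7]
    - [0,0,-14.7]
    - [0,0,-14.7]
    - [0,0,-14.7]
    - [0,0,-14.7]
    - [0,0,-14.7]

```text
time: 10.78
eef_pos: [0.6243, -0.2334, 0.1481]
tcp_rot: [0.919, 0.395, -0.0, -0.0]
contact_force: [-0.0, -0.1, -1.3]
opening: 0.529
```

Run:
```python
from h import *
from plant import ctrl
r=ctrl.read_camera("wrist");s=ctrl.get_state();np.savez("w5.npz",**r)
print(s["eef_pos"],s["opening"],s["contact_force"]);R=Ro.from_quat(s["tcp_rot"])
jy=np.degrees(np.arctan2(*R.as_matrix()[[1,0],0]));print("jaw",jy)
c=oblob(r,(20,110,40),(40,255,255),603,-214,5,85,hull=True);print("card",c)
e=s["eef_pos"]*1000
print("timer",oblob(r,(100,120,100),(130,255,255),e[0],e[1],34+144,60))
print(plan(s,c[0][0],c[0][1],12,c[2]-90))
cv2.imwrite("pics/w5.png",np.hstack([cv2.resize(r["frame"],(416,260)),cv2.resize(ortho(r,603,-214,5,85),(260,260))])[:,:,::-1])
```

```text
[ 0.62437135 -0.23359607  0.14826384] 0.5282322291815821 [-0.03189051 -0.48735694 -2.33331526]
jaw 46.51001868839323
card (array([ 593.5, -205. ]), array([85.4, 96.8]), 136.5, array([ 587.3, -199.1]))
timer (array([ 623.1, -232.8]), array([44. , 69.5]), 136.3, array([ 622.2, -232. ]))
([-0.5, -42.1, 136.3], [-0.0, 0.0, 0.0])
```

View pics/w5.png

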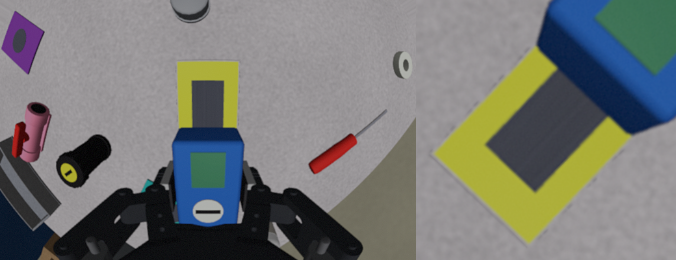

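The wrist view shows the timer held level and its card beyond it. The card's visible end edge gives a centre of (603.9,-214.8), which agrees with the top camera. Placing it.

Emit:
step_arm:
  gripper: [1,1,1,1,1,1,1,1,-1,-1,-1,-1,-1,-1,-1]
  linear:
    - [0,-0.0275,0.03]
    - [0,-0.0275,0.07]
    - [0,-0.0275,0.11]
    - [0,-0.0275,0.125]
    - [0,-0.0275,0.132]
    - [0,-0.0275,0.136]
    - [0,-0.0275,0.137]
    - [0,-0.0275,0.137]
    - [0,-0.0275,0.137]
    - [0,-0.0275,0.137]
    - [0,-0.0275,0.137]
    - [0,-0.0275,0.137]
    - [0,-0.0275,0.09]
    - [0,-0.0275,0.03]
    - [0,-0.0275,-0.03]
  delta_rot:
    - [0,0,0]
    - [0,0,0]
    - [0,0,0]
    - [0,0,0]
    - [0,0,0]
    - [0,0,0]
    - [0,0,0]
    - [0,0,0]
    - [0,0,0]
    - [0,0,0]
    - [0,0,0]
    - [0,0,0]
    - [0,0,0]
    - [0,0,0]
    - [0,0,0]

```text
time: 12.7
eef_pos: [0.6039, -0.2152, 0.1797]
tcp_rot: [0.919, 0.394, -0.0, -0.0]
contact_force: [0.7, -0.4, -0.5]
opening: 1.002
```

Run:
```python
from h import *
from plant import ctrl
r=ctrl.read_camera("wrist");s=ctrl.get_state();np.savez("w6.npz",**r)
print(s["eef_pos"],s["opening"],s["contact_force"])
print("card",oblob(r,(20,110,40),(40,255,255),603,-214,5,85,hull=True))
print("timer",oblob(r,(100,120,100),(130,255,255),603,-214,39,60))
print("spr",oblob(r,(20,110,40),(40,255,255),525,-397,96,40))
print(plan(s,525,-397,215,46.5))
```

```text
[ 0.60845473 -0.21746222  0.19095498] 1.0033293410247663 [ 2.67773987 -0.92099356  6.05328264]
card (array([ 604., -215.]), array([ 85.7, 125.6]), 136.5, array([ 600. , -210.9]))
timer (array([ 604.6, -215.9]), array([43.8, 70. ]), 136.5, array([ 604.6, -216. ]))
spr (array([ 525.5, -398.5]), array([30., 32.]), 90.0, array([ 525.5, -398.5]))
([-187.5, 63.5, -23.8], [0.9, -0.2, -0.0])
```

The timer sits within 1 mm of its card centre with matching yaw. Moving above the sprinkler.

Emit:
step_arm:
  gripper: [-1,-1,-1,-1,-1,-1,-1,-1]
  linear:
    - [-0.187,0.069,-0.035]
    - [-0.187,0.069,-0.035]
    - [-0.187,0.069,-0.035]
    - [-0.187,0.069,-0.035]
    - [-0.187,0.069,-0.035]
    - [-0.187,0.069,-0.035]
    - [-0.187,0.069,-0.035]
    - [-0.187,0.069,-0.035]
  delta_rot:
    - [0,0,0]
    - [0,0,0]
    - [0,0,0]
    - [0,0,0]
    - [0,0,0]
    - [0,0,0]
    - [0,0,0]
    - [0,0,0]

```text
time: 13.75
eef_pos: [0.526, -0.3973, 0.2131]
tcp_rot: [0.919, 0.395, -0.0, -0.0]
contact_force: [0.3, 0.6, -0.6]
opening: 1.001
```

Run:
```python
from h import *
from plant import ctrl
r=ctrl.read_camera("wrist");s=ctrl.get_state();np.savez("w7.npz",**r)
print(s["eef_pos"],s["dq"].round(3),s["contact_force"])
print("spr",oblob(r,(20,110,40),(40,255,255),525,-397,96,40))
print(plan(s,525.5,-398.5,62,46.5))
t=ctrl.read_camera("top")
cv2.imwrite("pics/w7.png",np.hstack([cv2.resize(r["frame"],(400,250)),cv2.resize(t["frame"],(400,250))])[:,:,::-1])
```

```text
[ 0.52591785 -0.39755467  0.21318221] [-0.007  0.001 -0.004 -0.002  0.    -0.   ] [-0.02984101  0.23488684  0.01884956]
spr (array([ 526. , -397.5]), array([30., 30.]), 0.0, array([ 525.9, -397.7]))
([-1.0, 0.4, 151.2], [-0.0, -0.0, 0.0])
```

View pics/w7.png

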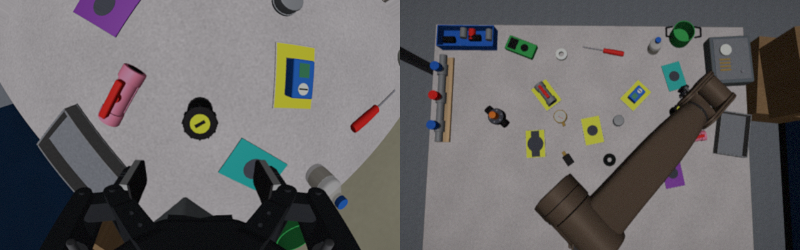

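The sprinkler is directly below the tool at (200,122). In the top view both placed parts look right and nothing has been knocked. Gripping.

Emit:
step_arm:
  gripper: [-1,-1,-1,-1,-1,1,1,1,1,1,1]
  linear:
    - [0,0,0.06]
    - [0,0,0.11]
    - [0,0,0.14]
    - [0,0,0.151]
    - [0,0,0.151]
    - [0,0,0.151]
    - [0,0,0.151]
    - [0,0,0.151]
    - [0,0,0.151]
    - [0,0,0.151]
    - [0,0,0.151]
  delta_rot:
    - [0,0,0]
    - [0,0,0]
    - [0,0,0]
    - [0,0,0]
    - [0,0,0]
    - [0,0,0]
    - [0,0,0]
    - [0,0,0]
    - [0,0,0]
    - [0,0,0]
    - [0,0,0]
  grip_force: 40

```text
time: 15.22
eef_pos: [0.5265, -0.3994, 0.0646]
tcp_rot: [0.919, 0.394, 0.001, 0.002]
contact_force: [-0.2, 0.8, 6.4]
opening: 0.57
```

Run:
```python
from h import *
from plant import ctrl
r=ctrl.read_camera("wrist");s=ctrl.get_state()
print(s["eef_pos"],s["opening"]*85,s["contact_force"])
print("spr",oblob(r,(20,110,40),(40,255,255),525,-397,96,40))
print(plan(s,430,-45,165,46.5))
print(plan(s,430,-45,165,106.5))
```

```text
[ 0.52651875 -0.39940036  0.06453413] 48.763061270546594 [-0.19924363  0.65837518  6.36953247]
spr (array([ 525.6, -399.1]), array([29. , 29.3]), 135.0, array([ 525.6, -399.1]))
([190.4, -313.8, -101.6], [0.2, 0.0, -0.0])
([190.4, -313.8, -101.6], [0.2, 0.1, -60.0])
```

Emit:
step_arm:
  gripper: [1,1,1,1,1,1,1,1,1,1,1,1,1]
  linear:
    - [0,0,-0.03]
    - [0,0,-0.08]
    - [0,0,-0.1]
    - [0.219,-0.294,-0.1]
    - [0.219,-0.294,-0.1]
    - [0.219,-0.294,-0.1]
    - [0.219,-0.294,-0.1]
    - [0.219,-0.294,-0.1]
    - [0.219,-0.294,-0.1]
    - [0.219,-0.294,-0.1]
    - [0.219,-0.294,-0.1]
    - [0.219,-0.294,-0.1]
    - [0.219,-0.294,-0.1]
  delta_rot:
    - [0,0,0]
    - [0,0,0]
    - [0,0,0]
    - [0,0,0]
    - [0,0,0]
    - [0,0,0]
    - [0,0,0]
    - [0,0,0]
    - [0,0,0]
    - [0,0,0]
    - [0,0,0]
    - [0,0,0]
    - [0,0,0]

```text
time: 16.9
eef_pos: [0.4634, -0.0382, 0.1622]
tcp_rot: [0.919, 0.393, -0.0, -0.0]
contact_force: [0.8, -0.5, -0.9]
opening: 0.571
```

Run:
```python
from h import *
from plant import ctrl
r=ctrl.read_camera("wrist");s=ctrl.get_state();np.savez("w8.npz",**r)
print(s["eef_pos"],s["opening"]*85,s["contact_force"])
e=s["eef_pos"]*1000
print("spr",oblob(r,(20,110,40),(40,255,255),e[0],e[1],96+100,30))
c=oblob(r,(20,110,40),(40,255,255),436,-10,5,80,hull=True);print("card",c)
print(plan(s,435.7,-9.8,70,46.5))
cv2.imwrite("pics/w8.png",np.hstack([cv2.resize(r["frame"],(416,260)),cv2.resize(ortho(r,436,-10,5,80),(260,260))])[:,:,::-1])
```

```text
[ 0.46340523 -0.03808646  0.16220192] 48.56695581288754 [-0.16877611  1.11380164 -1.73937819]
spr (array([461.4, -36.8]), array([28.6, 28.6]), 135.0, array([461.4, -36.8]))
card (array([436.1, -10.2]), array([ 85.8, 125.5]), 11.5, array([432.4,  -7.9]))
([1.4, -39.6, 92.2], [-0.0, 0.0, -0.1])
```

View pics/w8.png

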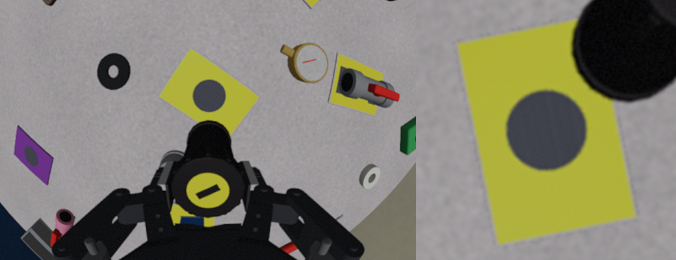

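The card's disc is fully visible at (209,96) and its centre is (436.1,-10.2). The sprinkler hangs vertical. Placing it.

Emit:
step_arm:
  gripper: [1,1,1,1,1,1,1,1,-1,-1,-1,-1,-1,-1,-1,-1]
  linear:
    - [0.0015,-0.0375,0.01]
    - [0.0015,-0.0375,0.04]
    - [0.0015,-0.0375,0.07]
    - [0.0015,-0.0375,0.084]
    - [0.0015,-0.0375,0.09]
    - [0.0015,-0.0375,0.092]
    - [0.0015,-0.0375,0.0925]
    - [0.0015,-0.0375,0.0925]
    - [0.0015,-0.0375,0.0925]
    - [0.0015,-0.0375,0.0925]
    - [0.0015,-0.0375,0.0925]
    - [0.0015,-0.0375,0.0925]
    - [0.0015,-0.0375,0.05]
    - [0.0015,-0.0375,0]
    - [0.0015,-0.0375,-0.05]
    - [0.0015,-0.0375,-0.05]
  delta_rot:
    - [0,0,0]
    - [0,0,0]
    - [0,0,0]
    - [0,0,0]
    - [0,0,0]
    - [0,0,0]
    - [0,0,0]
    - [0,0,0]
    - [0,0,0]
    - [0,0,0]
    - [0,0,0]
    - [0,0,0]
    - [0,0,0]
    - [0,0,0]
    - [0,0,0]
    - [0,0,0]

```text
time: 18.95
eef_pos: [0.4399, -0.0109, 0.2175]
tcp_rot: [0.919, 0.394, 0.004, 0.003]
contact_force: [-0.2, -0.2, -0.5]
opening: 1.002
```

Run:
```python
from h import *
from plant import ctrl
r=ctrl.read_camera("wrist");s=ctrl.get_state();np.savez("w9.npz",**r)
print(s["eef_pos"],s["opening"]*85,s["contact_force"],s["qpos"].round(2))
print("spr",oblob(r,(20,110,40),(40,255,255),436,-10,101,20))
# solenoid: body axis x at ~62deg; jaw same as x or across?
for a in (62,-28,-118): print(a,plan(s,495,428,225,a))
```

```text
[ 0.43828984 -0.01052065  0.21450242] 85.2966280641651 [-0.20873938  0.39574497 -0.54758727] [-0.26 -0.25  2.15  0.    1.23 -1.07]
spr (array([437.2,  -8.6]), array([30. , 30.4]), 123.7, array([437.2,  -8.6]))
62 ([356.9, -261.0, -10.8], [0.3, -0.1, -15.5])
-28 ([356.9, -261.0, -10.8], [0.1, -0.3, 74.5])
-118 ([356.9, -261.0, -10.8], [0.3, -0.1, -15.5])
```

Emit:
step_arm:
  gripper: [-1,-1,-1,-1,-1,-1,-1,-1,-1,-1,-1]
  linear:
    - [0.357,-0.261,-0.011]
    - [0.357,-0.261,-0.011]
    - [0.357,-0.261,-0.011]
    - [0.357,-0.261,-0.011]
    - [0.357,-0.261,-0.011]
    - [0.357,-0.261,-0.011]
    - [0.357,-0.261,-0.011]
    - [0.357,-0.261,-0.011]
    - [0.357,-0.261,-0.011]
    - [0.357,-0.261,-0.011]
    - [0.357,-0.261,-0.011]
  delta_rot:
    - [0,0,-15.5]
    - [0,0,-15.5]
    - [0,0,-15.5]
    - [0,0,-15.5]
    - [0,0,-15.5]
    - [0,0,-15.5]
    - [0,0,-15.5]
    - [0,0,-15.5]
    - [0,0,-15.5]
    - [0,0,-15.5]
    - [0,0,-15.5]

```text
time: 20.38
eef_pos: [0.4941, 0.427, 0.2234]
tcp_rot: [0.858, 0.514, -0.0, 0.0]
contact_force: [0.5, 0.2, -0.2]
opening: 1.004
```

Run:
```python
from h import *
from plant import ctrl
r=ctrl.read_camera("wrist");s=ctrl.get_state();np.savez("w10.npz",**r)
print(s["eef_pos"],s["qpos"].round(2),s["contact_force"])
print("coil",oblob(r,(3,150,40),(18,255,255),495,428,92,40))
for v in(45,60,75):print("body",v,oblob(r,(0,0,0),(179,255,v),495,428,24,75))
cv2.imwrite("pics/w10.png",np.hstack([cv2.resize(r["frame"],(416,260)),cv2.resize(ortho(r,495,428,24,75),(260,260))])[:,:,::-1])
```

```text
[0.49417299 0.42713175 0.22360443] [ 0.56  0.24  1.64 -0.    1.26 -0.52] [-0.57881551 -0.49381333 -0.13155328]
coil (array([492.4, 431.3]), array([30.7, 38. ]), 170.5, array([492.9, 431.9]))
body 45 (array([476.8, 422. ]), array([42. , 95.5]), 72.2, array([467.6, 406.5]))
body 60 (array([493.7, 431.7]), array([ 68.6, 124.8]), 63.6, array([492.9, 432.4]))
body 75 (array([498.3, 429.3]), array([ 78. , 124.9]), 29.7, array([494.2, 431.8]))
```

View pics/w10.png

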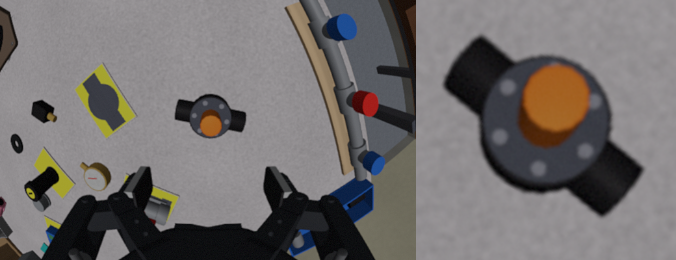

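The solenoid stands upright at (210,117). I need its yaw and coil centre more exactly: stub pixels only for the yaw, the bright coil top for the centre.

Run:
```python
from h import *
from plant import ctrl
r=dict(np.load("w10.npz"))
for t in(150,170,190,200): 
    try: print(t,oblob(r,(3,120,t),(18,255,255),494,430,92,40))
    except Exception as e: print(t,e)
for z,v in((20,50),(26,60),(34,60)):
    o=cv2.cvtColor(ortho(r,495,429,z,75),cv2.COLOR_RGB2HSV);m=cv2.inRange(o,(0,0,0),(179,255,v))
    ys,xs=np.nonzero(m);W=np.c_[495-(ys-150)/2,429-(xs-150)/2]
    c=np.array([495,430.]);
    for _ in range(6):
        d=np.linalg.norm(W-c,axis=1);k=(d>43)&(d<68);S=W[k]
        u=S-c;ang=np.arctan2(u[:,1],u[:,0]);a=.5*np.angle(np.exp(2j*ang).mean())
        n=np.array([np.cos(a),np.sin(a)]);g=u@n>0
        c=(S[g].mean(0)+S[~g].mean(0))/2
    e=S[g].mean(0)-S[~g].mean(0)
    print(z,c.round(1),np.degrees(np.arctan2(e[1],e[0])).round(1),g.sum(),(~g).sum(),(S@n).max()-(S@n).min())
o=r["frame"];s=ctrl.get_state();print(plan(s,495,430,70,62))
```

```text
150 (array([496.2, 430.3]), array([28.5, 28.8]), 126.9, array([496.2, 430.2]))
170 attempt to get argmax of an empty sequence
190 attempt to get argmax of an empty sequence
200 attempt to get argmax of an empty sequence
20 [498.2 430.2] 50.6 2950 2955 125.26315756360873
26 [496.9 430.7] 50.6 2805 2811 123.46809064027536
34 [495.3 431.5] 50.5 2519 2532 120.6023745802654
([2.9, -0.7, 153.6], [0.0, -0.0, -0.1])
```

Emit:
step_arm:
  gripper: [-1,-1,-1,-1,-1,-1,1,1,1,1,1,1,1]
  linear:
    - [0.0035,0,0.06]
    - [0.0035,0,0.11]
    - [0.0035,0,0.15]
    - [0.0035,0,0.165]
    - [0.0035,0,0.171]
    - [0.0035,0,0.171]
    - [0.0035,0,0.171]
    - [0.0035,0,0.171]
    - [0.0035,0,0.171]
    - [0.0035,0,0.171]
    - [0.0035,0,0.171]
    - [0.0035,0,0.171]
    - [0.0035,0,0.171]
  delta_rot:
    - [0,0,0]
    - [0,0,0]
    - [0,0,0]
    - [0,0,0]
    - [0,0,0]
    - [0,0,0]
    - [0,0,0]
    - [0,0,0]
    - [0,0,0]
    - [0,0,0]
    - [0,0,0]
    - [0,0,0]
    - [0,0,0]
  grip_force: 70

```text
time: 22.05
eef_pos: [0.4958, 0.4314, 0.0532]
tcp_rot: [0.857, 0.515, 0.0, 0.0]
contact_force: [-1.9, -1.1, 5.4]
opening: 0.362
```

```bash
cat >> h.py <<'E'
def stubs(r,x,y,z,v=60):
    """centre and yaw of the dark stubs around x,y at plane z"""
    o=cv2.cvtColor(ortho(r,x,y,z,75),cv2.COLOR_RGB2HSV);m=cv2.inRange(o,(0,0,0),(179,255,v))
    ys,xs=np.nonzero(m);W=np.c_[x-(ys-150)/2,y-(xs-150)/2];c=np.array([x,y],float)
    for _ in range(6):
        d=np.linalg.norm(W-c,axis=1);S=W[(d>43)&(d<64)];u=S-c;ang=np.arctan2(u[:,1],u[:,0])
        a=.5*np.angle(np.exp(2j*ang).mean());g=u@[np.cos(a),np.sin(a)]>0
        c=(S[g].mean(0)+S[~g].mean(0))/2
    e=S[g].mean(0)-S[~g].mean(0)
    return c.round(1),np.degrees(np.arctan2(e[1],e[0])).round(1),g.sum(),(~g).sum()
E
python3 - <<'E'
from h import *
from plant import ctrl
r=ctrl.read_camera("wrist");s=ctrl.get_state();np.savez("w11.npz",**r)
print(s["eef_pos"],s["opening"]*85,s["contact_force"])
print(oblob(r,(3,120,100),(18,255,255),494,430,92,40),stubs(r,496,430,24))
s2=dict(s);R=Ro.from_quat(s["tcp_rot"]);jy=np.degrees(np.arctan2(*R.as_matrix()[[1,0],0]));print(jy)
J=jy-50.6+3.7;u=np.radians(J+90)
print(J,plan(s,373-35*np.cos(u),255-35*np.sin(u),162,J))
E
```

```text
[0.4957559  0.43141296 0.05318895] 30.338810772119196 [-2.32454188 -2.86235324  5.67037688]
(array([496.1, 431.1]), array([30.1, 30.4]), 135.0, array([495.9, 431.1])) (array([518. , 432.4]), np.float64(45.1), np.int64(4526), np.int64(7405))
61.95538169427058
15.055381694270576 ([-239.0, -1.5, -108.8], [0.0, -0.0, 46.9])
```

Emit:
step_arm:
  gripper: [1,1,1,1,1,1,1,1,1,1,1,1,1,1]
  linear:
    - [0,0,-0.03]
    - [0,0,-0.08]
    - [0,0,-0.109]
    - [-0.239,-0.0015,-0.109]
    - [-0.239,-0.0015,-0.109]
    - [-0.239,-0.0015,-0.109]
    - [-0.239,-0.0015,-0.109]
    - [-0.239,-0.0015,-0.109]
    - [-0.239,-0.0015,-0.109]
    - [-0.239,-0.0015,-0.109]
    - [-0.239,-0.0015,-0.109]
    - [-0.239,-0.0015,-0.109]
    - [-0.239,-0.0015,-0.109]
    - [-0.239,-0.0015,-0.109]
  delta_rot:
    - [0,0,0]
    - [0,0,0]
    - [0,0,0]
    - [0,0,7]
    - [0,0,14]
    - [0,0,21]
    - [0,0,28]
    - [0,0,35]
    - [0,0,42]
    - [0,0,46.9]
    - [0,0,46.9]
    - [0,0,46.9]
    - [0,0,46.9]
    - [0,0,46.9]

```text
time: 23.85
eef_pos: [0.3818, 0.2212, 0.1612]
tcp_rot: [0.991, 0.131, -0.0, -0.0]
contact_force: [-0.5, 0.7, -4.4]
opening: 0.361
```

Run:
```python
from h import *
from plant import ctrl
r=ctrl.read_camera("wrist");s=ctrl.get_state();np.savez("w12.npz",**r)
e=s["eef_pos"]*1000;R=Ro.from_quat(s["tcp_rot"]);jy=np.degrees(np.arctan2(*R.as_matrix()[[1,0],0]))
print(e,jy,s["opening"]*85,s["contact_force"],s["qpos"].round(2))
L=e[2]-53.2
print("coil",oblob(r,(3,120,100),(18,255,255),e[0],e[1],92+L,30))
c=oblob(r,(20,110,40),(40,255,255),373,255,5,72,hull=True);print("card",c)
cv2.imwrite("pics/w12.png",np.hstack([cv2.resize(r["frame"],(416,260)),cv2.resize(ortho(r,373,255,5,75),(260,260))])[:,:,::-1])
```

```text
[381.86279623 221.21543012 161.28555558] 15.068045027359728 30.415783018360546 [-0.07964204 -0.60658171 -3.64154625] [ 0.29 -0.18  2.19  0.    1.12  0.03]
coil (array([381.3, 220.6]), array([30.4, 30.6]), 143.1, array([381.4, 220.4]))
card (array([372.8, 254.4]), array([ 86.3, 125.3]), 3.9, array([369. , 261.6]))
```

View pics/w12.png

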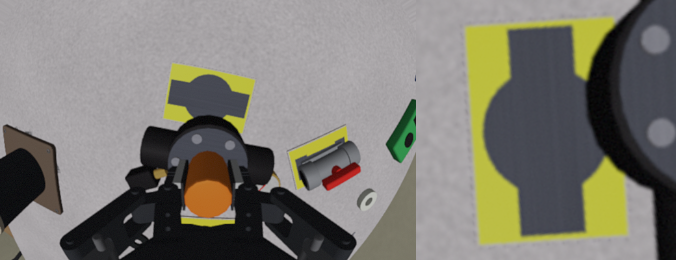

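The solenoid is held upright with its stubs parallel to the outline. Its card is at (372.8,254.4) with yaw 3.9°. Placing it.

Emit:
step_arm:
  gripper: [1,1,1,1,1,1,1,1,-1,-1,-1,-1,-1,-1,-1,-1]
  linear:
    - [0,-0.035,0]
    - [0,-0.035,0.04]
    - [0,-0.035,0.075]
    - [0,-0.035,0.093]
    - [0,-0.035,0.1]
    - [0,-0.035,0.1025]
    - [0,-0.035,0.103]
    - [0,-0.035,0.103]
    - [0,-0.035,0.103]
    - [0,-0.035,0.103]
    - [0,-0.035,0.103]
    - [0,-0.035,0.103]
    - [0,-0.035,0.06]
    - [0,-0.035,0]
    - [0,-0.035,-0.05]
    - [0,-0.035,-0.05]
  delta_rot:
    - [0,0,-0.2]
    - [0,0,-0.2]
    - [0,0,-0.2]
    - [0,0,-0.2]
    - [0,0,-0.2]
    - [0,0,-0.2]
    - [0,0,-0.2]
    - [0,0,-0.2]
    - [0,0,-0.2]
    - [0,0,-0.2]
    - [0,0,-0.2]
    - [0,0,-0.2]
    - [0,0,-0.2]
    - [0,0,-0.2]
    - [0,0,-0.2]
    - [0,0,-0.2]

```text
time: 25.9
eef_pos: [0.3755, 0.2561, 0.2168]
tcp_rot: [0.991, 0.133, 0.005, -0.001]
contact_force: [-0.0, -0.6, 0.4]
opening: 0.998
```

Run:
```python
from h import *
from plant import ctrl
r=ctrl.read_camera("wrist");s=ctrl.get_state();np.savez("w13.npz",**r)
print(s["eef_pos"],s["opening"]*85,s["contact_force"])
print("coil",oblob(r,(3,120,140),(18,255,255),373,255,97,40))
for v in(40,50):print("stubs",stubs(r,373,254,28,v))
print("card",oblob(r,(20,110,40),(40,255,255),373,255,5,72,hull=True))
cv2.imwrite("pics/w13.png",np.hstack([cv2.resize(r["frame"],(416,260)),cv2.resize(ortho(r,373,255,5,75),(300,260))])[:,:,::-1])
```

```text
[0.37390884 0.25547295 0.21359948] 85.2339194796339 [-0.21286726  0.17859244 -0.18681276]
coil (array([372.5, 253.5]), array([29., 29.]), 0.0, array([372.6, 253.7]))
stubs (array([373.4, 253.4]), np.float64(3.9), np.int64(2881), np.int64(2859))
stubs (array([373.4, 253.5]), np.float64(3.8), np.int64(2967), np.int64(2964))
card (array([372.7, 254.9]), array([ 85.4, 125.2]), 3.7, array([371.6, 266.6]))
```

View pics/w13.png

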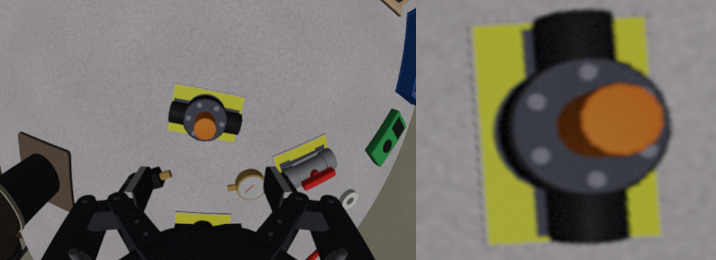

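The solenoid is on its card within about 1.3 mm, yaw 3.9° against 3.7°. Last check: top and side cameras, with the bystanders compared to their starting places.

Run:
```python
from h import *
from plant import ctrl
r=ctrl.read_camera("top");q=ctrl.read_camera("side");a=dict(np.load("top0.npz"))
Y=((22,120,60),(38,255,255))
for n,lo,hi,b,z in [("timer",(100,120,40),(130,255,255),(348,122,405,180),.039),
  ("handle",(0,150,60),(8,255,255),(205,120,262,182),.081),("coil",(5,150,60),(18,255,255),(195,200,240,260),.097),
  ("sprdisc",*Y,(285,180,332,236),.101)]:
    try: print(n,*rect(blob(r,lo,hi,b,z)))
    except Exception as e: print(n,e)
for nm,f in(("then",a),("now",r)): print(nm,*rect(blob(f,(12,60,40),(30,255,255),(240,172,275,205),.02)))
d=cv2.absdiff(np.array(r["frame"]),a["frame"]).max(2);print("cap diff",d[180:205,336:362].max())
cv2.imwrite("pics/fin.png",np.hstack([cv2.resize(f["frame"][:,:520] if f is r else f["frame"],(400,280)) for f in(r,q)])[:,:,::-1])
```

```text
timer [ 602.1 -213.5] [41.7 73.9] 137.0
handle [602.9 207.6] [14.2 69. ] 41.5
coil [372.6 253.3] [29.8 32.6] 90.2
sprdisc [428.3 -10.6] [ 78.3 114.6] 11.6
then [491.5 139.9] [58.  73.3] 0.8
now [491.5 139.9] [58.  73.3] 0.8
cap diff 13
```

View pics/fin.png

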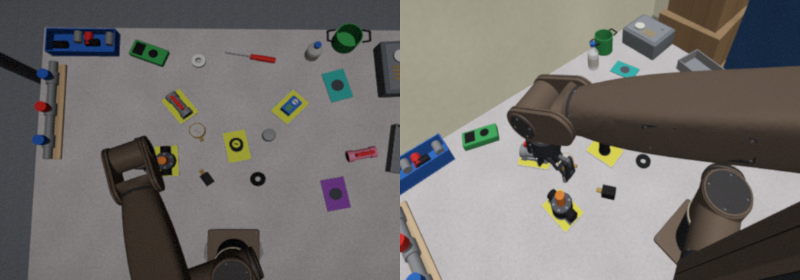

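The top view shows all four parts on their own cards, the gauge and cap unmoved, and the gripper clear. Handing in.

```bash
python3 -c "
from plant import ctrl
print(ctrl.get_state()['time']);print(ctrl.sign_off())"
```

```text
26.05
the job is handed in; nothing more can be done
None
```

I set the ball valve, timer, sprinkler and solenoid upright on their own cards and handed the job in at about 26 s of the 104 s allowed.

Distances of each part's centre from its card's centre, from the wrist camera after each placing:

| Part | Off centre | Yaw difference |
|---|---|---|
| Timer | about 1 mm | none seen |
| Solenoid valve | about 1.3 mm | about 0.2° |
| Ball valve | about 1.8 mm | 0.3° |
| Sprinkler head | about 1.9 mm | does not matter |

- **Bystanders:** the gauge measured the same before and after in the top camera, and the pipe cap's patch of the picture was practically unchanged.
- **Checks that disagreed:** the last top view put the ball valve's handle about 2 mm to the other side of centre, with a yaw of 41.5° against 37.9° from the wrist camera. I took the close wrist reading, since the handle is only a few pixels wide from above.
- **Check that failed:** the top-camera measurement of the sprinkler picked up its yellow card instead of its disc. The sprinkler's centring therefore rests on the wrist view and on the final picture by eye.

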